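Tip the nut tray into its lip corner and hold it

ROBOT

A 6-joint arm with a two-finger parallel gripper is mounted at the origin on the work surface. World frame = base frame: x ahead of the robot, y to its left, z up, the work surface at z = 0. Lengths are in m, angles in rad, forces in N, time in s.
With the tool pointing down it reaches from about 0.25 to 0.725 m from the base axis. Payload 4 kg.
Tool frame: the origin (TCP) lies on the centre line of the jaws, within the pads' length; the fingertips stand 22 mm ahead of it and the grasp point (between the pads) lies 3 mm ahead of it; z points along the fingers, y is the line along which they close (so a half turn about z gives the same grasp; the last joint's range is limited). The gripper opens to 85 mm and grips with 20 to 120 N. Pads are 22 mm wide; open, the fingers measure 114 mm over their backs; the gripper's body (76 mm by 85 mm) begins 54 mm behind the grasp point. The pads swing forward as they close: fully open they stand 13 mm farther back than shut.
Start: joints at [-1.109, 0.241, 0.005, 1.335, 0, 1.571], TCP at [0.223, -0.448, 0.222] pointing down, gripper open.
Joint ranges: [-2.72, 2.72], [-1.05, 1.87], [-1.09, 1.28], [-1.99, 2.15], [-1.42, 1.44], [-3.14, 3.14]. Speed limits (rad/s): [2.79, 2.79, 3.14, 3.14, 3.14, 3.14].

INTERFACE

Orientations are given as a unit quaternion [x, y, z, w].
In Python, from workcell import bot gives the robot as it stands.
- The arm moves only by the shell command python3 -m inch 'ROWS'. ROWS is JSON, one flat list of numbers, 7 for each row, row after row: the shift along the world's x, y, z in mm, then the turn, a rotation vector about the world's x, y, z in rad, then the opening in per cent of the stroke, from 0 (shut) to 100 (fully open). A call has 1 to 8 rows; each row is the pose to reach, as a shift and turn from the pose commanded when the call began; what a row does not reach only later rows make up. A row lasts 1/12 s, in which the tool goes at most 41.7 mm and 7.16 degrees, less where a joint would pass 70% of its speed; a pose out of reach is approached as far as the arm can. A call with a gripper value outside its range is refused whole. The fingers move at their own pace and stop on an object; the grip force is fixed at half the most. Time passes only in rows, so rows that repeat a pose let the fingers close. It gives the time, the measured TCP pose, the force, the opening and the grip force at its end, in the units of the state.
- bot.get_obs(): the state, without advancing time (a new reading comes with each control period).
- bot.camera(name): name is "scene" or "top"; returns the picture (384x512x3 uint8, blue, green, red); there is no depth.
- bot.camera_info(name): a dict with "intrinsics" (3x3 intrinsics, pixels), "camera_from_world" (4x4, takes a point from world to camera coordinates). Camera axes: x right, y down, z forward; pixel columns grow to the right and rows downward; lengths in m; the calibration is good to about 2 mm. A picture is of the moment at which its call begins. camera_info takes no time and is no camera call.
- bot.job_done(): hands the job in; it is judged then, once.
Trained networks look in the newest picture that a camera, given by its name, has taken for a name from the list of things; names that differ only in an ending like _2 or _b are one class to them, and where a whole thing is asked for, a point or a joint stands for the part that bears it (a point fixed in the world has none). Each returns a list of dicts, best first, with "confidence" (0 to 1); they miss things now and then, are a little off and sometimes report something else, mostly with a low value. They report only what shows in the picture. A call takes as long as a camera call.
- bot.silhouettes(camera, target): "mask" (384x512 bool, what is visible of it) and "uv" ([column, row] in pixels, amid what is visible of it).
- bot.spot_point(camera, target): "uv" ([column, row] in pixels: a listed point, or the origin of a listed thing).
The state is a dict: "clock": time; "joint_pos": joint angles; "joint_vel": joint speeds; "tau": joint torques, N m; "eef_pos": TCP position; "tool_rot": TCP orientation; "ft_force": force on the tool from outside, world axes, zero at the start; "ft_torque": the same for the moment, N m; "grip_width": finger opening in m; "grasp_force": force on a finger pad.
Only numpy, scipy, OpenCV 4.12 (cv2) and the standard library are available. Lean on these libraries where they do the work, as an engineer would, in place of code of your own. Each camera call takes 0.05 s, during which the arm holds its last target. There are 200 camera calls.

TASK

The six brass nuts lie scattered in the blue plastic tray. Take the tray by its rim and tip it steeply towards the corner with the pouring lip until all six nuts have slid together into that corner, without spilling any, and finish still holding the tray tilted like that so I can scoop them out (its lip corner may rest on the bench). Don't disturb the balance, the wash bottle or the beaker.

Things in the scene. Friction and masses are not known exactly. Their poses are not given: they have to be found in the camera images.
- tray: Open blue plastic tray, loose, about 0.28 kg, 240 (its x) x 170 (its y) x 52 mm high, lying flat; origin at the centre of its underside, z up. Floor 4 mm, upright walls 3 mm thick. A rolled rim 10 mm wide, 12 mm high (40 to 52 mm up), centred on the wall, runs along all four walls: grip it from above, one finger inside, one outside. Pouring lip at its -x, +y corner.
- tray_corner (a point): The lip corner inside the tray, at floor level, where the two walls' inner faces would meet: (-117, 82, 4) mm in the tray's frame. The floor is slippery (friction with brass 0.16 to 0.24): tipped straight towards this corner by 20 degrees, nuts may still stick along the walls; at 35 degrees they run right in.
- tray_lip (a point): Middle of the floor's lower edge under the pouring lip, (-110, 75, 0) mm in the tray's frame. The corner is cut at 45 degrees here, 20 mm along each wall, so this edge runs from (-120, 65) to (-100, 85) mm; the wall on it is 30 mm high and ends in a spout that flares 16 mm outward, its side cheeks 50 mm high.
- tray_end (a point): Top of the rim at the middle of the short (170 mm) wall away from the lip, at (118.5, 0, 52) mm in the tray's frame; the rim there runs along the tray's y.
- tray_side (a point): Top of the rim at the middle of the long (240 mm) wall away from the lip, at (0, -83.5, 52) mm in the tray's frame; the rim there runs along the tray's x.
- nut1: Loose brass union nut, hexagon 19 mm across the flats and 10 mm high with a round collar, 14 mm high in all, about 24 g; origin at the centre of its underside. Starts standing on the tray floor, collar up.
- nut2: Loose brass union nut, hexagon 19 mm across the flats and 10 mm high with a round collar, 14 mm high in all, about 24 g; origin at the centre of its underside. Starts standing on the tray floor, collar up.
- nut3: Loose brass union nut, hexagon 19 mm across the flats and 10 mm high with a round collar, 14 mm high in all, about 24 g; origin at the centre of its underside. Starts standing on the tray floor, collar up.
- nut4: Loose brass union nut, hexagon 19 mm across the flats and 10 mm high with a round collar, 14 mm high in all, about 24 g; origin at the centre of its underside. Starts standing on the tray floor, collar up.
- nut5: Loose brass union nut, hexagon 19 mm across the flats and 10 mm high with a round collar, 14 mm high in all, about 24 g; origin at the centre of its underside. Starts standing on the tray floor, collar up.
- nut6: Loose brass union nut, hexagon 19 mm across the flats and 10 mm high with a round collar, 14 mm high in all, about 24 g; origin at the centre of its underside. Starts standing on the tray floor, collar up.
- balance: White laboratory balance with a square steel pan, 290 x 200 x 65 mm, heavy and fixed; origin at the centre of its underside. To the left of the tray; leave it alone.
- wash_bottle: Loose white wash bottle with red cap, 68 mm diameter, 168 mm high to the cap with a thin spout to 213 mm; origin at the centre of its underside. To the right of the tray; leave it alone.
- beaker: Loose glass beaker, 72 mm diameter, 95 mm high; origin at the centre of its underside. To the right of the tray; leave it alone.

How it is judged:
At the end, for the whole second after the job is handed in: The fingers hold the tray (over 0.5 N; it leans on no bystander), tilted 20 to 60 degrees and still (under 30 mm/s, 0.2 rad/s); all six nuts rest inside it on its floor (under 30 mm/s), each origin within 100 mm of the lip corner point (angle between tray's own z axis and vertical between 0.35 and 1.05 rad and contact force between the fingers and tray above 0.5 N and contact force between tray and balance below 0.3 N and contact force between tray and beaker below 0.3 N and contact force between tray and wash_bottle below 0.3 N and linear speed of each of tray, nut1, nut2, nut3, nut4, nut5, nut6 below 0.03 m/s and angular speed of tray below 0.2 rad/s and distance between each of nut1, nut2, nut3, nut4, nut5, nut6 and tray_corner below 0.1 m and x of each of nut1, nut2, nut3, nut4, nut5, nut6 in the frame of tray above -0.117 m and y of each of nut1, nut2, nut3, nut4, nut5, nut6 in the frame of tray below 0.082 m and z of each of nut1, nut2, nut3, nut4, nut5, nut6 in the frame of tray below 0.035 m); the arm keeps its last pose, push and grip.
It fails at once if a nut leaves the tray ((x of nut1 in the frame of tray above 0.125 m or x of nut1 in the frame of tray below -0.125 m or y of nut1 in the frame of tray above 0.09 m or y of nut1 in the frame of tray below -0.09 m or z of nut1 in the frame of tray above 0.07 m) or (x of nut2 in the frame of tray above 0.125 m or x of nut2 in the frame of tray below -0.125 m or y of nut2 in the frame of tray above 0.09 m or y of nut2 in the frame of tray below -0.09 m or z of nut2 in the frame of tray above 0.07 m) or (x of nut3 in the frame of tray above 0.125 m or x of nut3 in the frame of tray below -0.125 m or y of nut3 in the frame of tray above 0.09 m or y of nut3 in the frame of tray below -0.09 m or z of nut3 in the frame of tray above 0.07 m) or (x of nut4 in the frame of tray above 0.125 m or x of nut4 in the frame of tray below -0.125 m or y of nut4 in the frame of tray above 0.09 m or y of nut4 in the frame of tray below -0.09 m or z of nut4 in the frame of tray above 0.07 m) or (x of nut5 in the frame of tray above 0.125 m or x of nut5 in the frame of tray below -0.125 m or y of nut5 in the frame of tray above 0.09 m or y of nut5 in the frame of tray below -0.09 m or z of nut5 in the frame of tray above 0.07 m) or (x of nut6 in the frame of tray above 0.125 m or x of nut6 in the frame of tray below -0.125 m or y of nut6 in the frame of tray above 0.09 m or y of nut6 in the frame of tray below -0.09 m or z of nut6 in the frame of tray above 0.07 m)).
It fails at once if the wash bottle or the beaker is pushed more than 20 mm or knocked over (distance of any of wash_bottle, beaker from where it was at the start of the episode above 0.02 m or angle between any of wash_bottle, beaker's own z axis and vertical above 0.35 rad).
It fails at once if the balance is hit with more than 8 N (contact force between any of the arm, the fingers, tray and balance above 8 N).
It also fails if it takes over 38 s, if anything falls off the work surface, if the arm or the gripper's body presses on something with over 40 N, if the wrist force passes 120 N, or if a joint passes its speed limit or range.

## Working session

There is one attempt and no reset: what is moved stays moved. The work goes in short steps, Python scripts to look and compute and a shell command to move; the robot and the scene stay as the last step left them, time stands still between calls to the robot, and variables do not carry over. Pictures are saved under pics/ and viewed, at most 10 in all, crops included, and the job is handed in when it is done.

```bash
mkdir -p pics; cat > h.py <<'E'
import numpy as np, cv2
from workcell import bot
def P(n):
    i=bot.camera_info(n); return np.array(i["intrinsics"])@np.array(i["camera_from_world"])[:3]
def tri(a,b):
    X=cv2.triangulatePoints(P("scene"),P("top"),np.array(a,float).reshape(2,1),np.array(b,float).reshape(2,1)); return (X[:3]/X[3]).ravel()
def atz(n,uv,z):
    p=P(n); H=np.c_[p[:,0],p[:,1],p[:,2]*z+p[:,3]]; x=np.linalg.solve(H,[*uv,1]); return x[:2]/x[2]
E
python3 - <<'E'
from h import *
np.set_printoptions(precision=4,suppress=True)
ims=[bot.camera(n) for n in("scene","top")]
cv2.imwrite("pics/s.png",ims[0]);cv2.imwrite("pics/t.png",ims[1])
for t in["tray_corner","tray_lip","tray_end","tray_side","tray","balance","wash_bottle","beaker"]:
    d=[bot.spot_point(n,t) for n in("scene","top")]
    print(t,[(x[0]["uv"],round(x[0]["confidence"],2)) if x else None for x in d], tri(d[0][0]["uv"],d[1][0]["uv"]) if all(d) else"")
d=bot.spot_point("top","nut1"); print([(atz("top",x["uv"],.004),round(x["confidence"],2)) for x in d])
print(bot.get_obs())
E
```

```text
tray_corner [([239.1, 188.2], 0.82), ([272.7, 208.7], 0.58)] [ 0.4589 -0.0141  0.0047]
tray_lip [([236.4, 189.7], 0.89), ([268.8, 207.3], 0.86)] [ 0.4656 -0.0091  0.006 ]
tray_end [([262.2, 223.8], 0.33), ([209.6, 171.7], 0.57)] [0.5979 0.1543 0.0667]
tray_side [([253.5, 230.9], 0.63), None] 
tray [([263.2, 221.4], 0.65), ([247.7, 182.8], 0.57)] [ 0.5542  0.0775 -0.0063]
balance [([405.3, 216.4], 0.81), ([145.1, 203.5], 0.71)] [0.4686 0.4522 0.0007]
wash_bottle [([105.8, 208.7], 0.68), ([360.9, 175.0], 0.94)] [ 0.5961 -0.3498 -0.0034]
beaker [([141.8, 154.3], 0.73), ([354.3, 226.7], 0.63)] [ 0.4013 -0.3165  0.0284]
[(array([0.5327, 0.0388]), 0.6), (array([0.568, 0.141]), 0.55), (array([0.6065, 0.0909]), 0.54), (array([0.5484, 0.1089]), 0.47), (array([0.5758, 0.0364]), 0.45), (array([0.6242, 0.1423]), 0.38), (array([ 0.4558, -0.0123]), 0.37), (array([0.6305, 0.0612]), 0.27), (array([ 0.4595, -0.0108]), 0.17)]
{'clock': 0.95, 'joint_pos': array([-1.109 ,  0.2406,  0.005 ,  1.3352,  0.    ,  1.5708]), 'joint_vel': array([ 0.0024, -0.0003, -0.0007, -0.0003, -0.001 ,  0.0004]), 'tau': array([ -0.0004, -37.2206,  25.2696,   0.001 ,  -0.0002,  -0.    ]), 'eef_pos': array([ 0.2228, -0.4476,  0.2217]), 'tool_rot': array([0.9735, 0.2288, 0.    , 0.    ]), 'ft_force': array([ 1.0309, -0.1939, -0.4702]), 'ft_torque': array([0.0246, 0.0271, 0.0416]), 'grasp_force': 0.0, 'grip_width': 0.08545138219573312}
```

View pics/t.png

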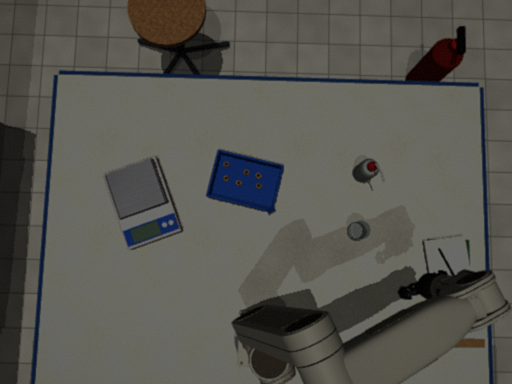

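View pics/s.png

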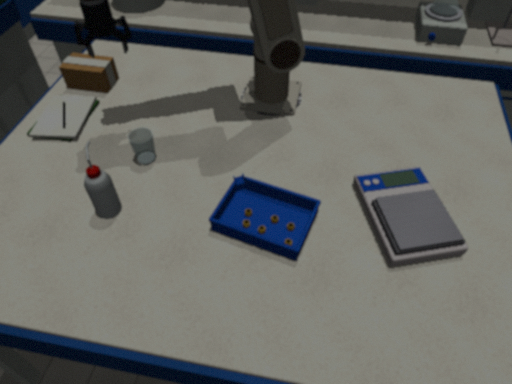

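The top view shows the tray with its lip corner at about (272,210). The nuts lie between (226,164) and (260,186), the balance is to the left and the bottle and beaker to the right. The scene view agrees, with the lip at about (238,182). Next I fit the tray pose from both masks.

```bash
cat > m.py <<'E'
from h import *
from scipy.optimize import least_squares
from scipy.spatial.transform import Rotation as R
np.set_printoptions(precision=4,suppress=True)
def dets():
    o={}
    for n in("scene","top"):
        bot.camera(n); d=bot.silhouettes(n,"tray"); o[n]=d[0]["mask"].astype(np.uint8)
    return o
c=np.array([[sx*.1235,sy*.0885,z] for sx in(-1,1) for sy in(-1,1) for z in(0,.052)])
c[::2,:2]*=.97
def proj(n,X):
    q=P(n)@np.c_[X,np.ones(len(X))].T; return (q[:2]/q[2]).T
def cost(p,hs):
    X=R.from_euler("z",p[3]).apply(c)+p[:3]; r=[]
    for n,h in hs.items():
        uv=proj(n,X); t=np.linspace(0,2*np.pi,48,endpoint=False); D=np.c_[np.cos(t),np.sin(t)]
        r.append((D@uv.T).max(1)-(D@h.T).max(1))   # support functions of the outlines
    return np.concatenate(r)
E
python3 - <<'E'
from m import *
m=dets(); hs={n:np.argwhere(k)[:,::-1].astype(float) for n,k in m.items()}
# drop the flared spout by opening
hs={n:np.argwhere(cv2.morphologyEx(k,cv2.MORPH_OPEN,np.ones((9,9))))[:,::-1].astype(float) if 0 else hs[n] for n,k in m.items()}
s=least_squares(cost,[.55,.08,0,1.32],args=(hs,),loss="soft_l1"); print(s.x,np.degrees(s.x[3]),np.abs(s.fun).mean(),np.abs(s.fun).max())
r=R.from_euler("z",s.x[3])
for k,v in dict(side=[0,-.0835,.052],end=[.1185,0,.052],lip=[-.11,.075,0],uphill=[.7071,-.7071,0]).items(): print(k,r.apply(v)+(s.x[:3] if k!="uphill" else 0))
E
```

```text
[ 0.5524  0.0867 -0.0099  1.3594] 77.88556432533444 0.818822824171487 2.1857280323526993
side [0.6341 0.0692 0.0421]
end [0.5773 0.2026 0.0421]
lip [ 0.456  -0.0051 -0.0099]
uphill [0.8397 0.543  0.    ]
```

```bash
python3 -m inch '[409,518,-70,0,0,0.897,60, 409,518,-70,0,0,0.897,60, 409,518,-70,0,0,0.897,60, 409,518,-70,0,0,0.897,60, 409,518,-70,0,0,0.897,60, 409,518,-70,0,0,0.897,60, 409,518,-70,0,0,0.897,60, 409,518,-70,0,0,0.897,60]'
```

```text
clock: 1.82
eef_pos: [0.4292, -0.1857, 0.1866]
tool_rot: [0.777, 0.63, 0.0, 0.0]
ft_force: [1.9, -0.2, 0.3]
grip_width: 0.0515
grasp_force: 0.0
```

```bash
python3 -m inch '[202,255,-40,0,0,0,60, 202,255,-40,0,0,0,60, 202,255,-40,0,0,0,60, 202,255,-40,0,0,0,60, 202,255,-40,0,0,0,60, 202,255,-40,0,0,0,60, 202,255,-40,0,0,0,60, 202,255,-40,0,0,0,60]'
python3 -m inch '[0,0,0,0,0,0,60,0,0,0,0,0,0,60]'
python3 - <<'E'
from m import *
np.set_printoptions(precision=4,suppress=True)
a=bot.camera("scene"); b=bot.camera("top"); 
cv2.imwrite("pics/c.png",np.hstack([cv2.resize(a[130:290,160:360],None,fx=2,fy=2),cv2.resize(b[110:270,160:360],None,fx=2,fy=2)]))
o=bot.get_obs(); print(o["eef_pos"],o["joint_pos"])
for t in["tray_side","tray_lip","tray_end"]:
    d=[bot.spot_point(n,t) for n in("scene","top")]
    for n,x in zip(("scene","top"),d):
        if x: print(t,n,x[0]["uv"],round(x[0]["confidence"],2),atz(n,x[0]["uv"],0 if t=="tray_lip" else .052))
    print(tri(d[0][0]["uv"],d[1][0]["uv"]) if all(d) else "")
E
```

```text
clock: 2.48
eef_pos: [0.6315, 0.0701, 0.146]
tool_rot: [0.778, 0.629, 0.0, -0.0]
ft_force: [0.0, -0.2, 1.1]
grip_width: 0.0511
grasp_force: 0.0
clock: 2.65
eef_pos: [0.6304, 0.0694, 0.1449]
tool_rot: [0.777, 0.63, -0.001, -0.0]
ft_force: [-0.5, -0.2, -0.2]
grip_width: 0.0512
grasp_force: 0.0
[0.6296 0.0671 0.1462] [ 0.1064  0.5449  0.2612  1.2885 -0.0004  1.8892]
tray_side scene [251.8, 232.5] 0.72 [0.6367 0.0684]

tray_lip scene [240.2, 188.3] 0.61 [ 0.4538 -0.0057]

tray_end scene [308.6, 222.6] 0.76 [0.5788 0.2032]
tray_end top [212.2, 171.7] 0.73 [0.5832 0.2016]
[0.5824 0.2022 0.0564]
```

View pics/c.png

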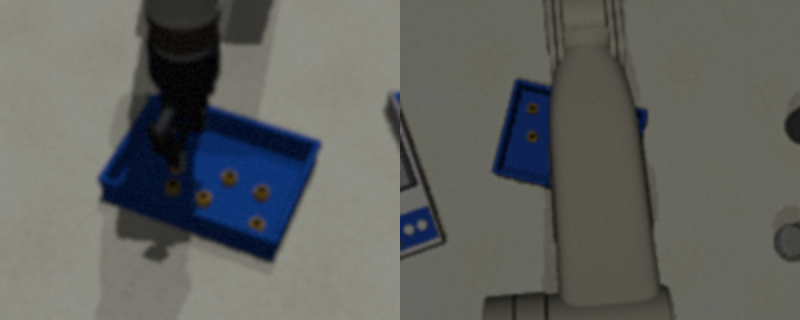

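```bash
python3 -m inch '[5,0,-40,0,0,0,60, 5,0,-70,0,0,0,60, 5,0,-85,0,0,0,60, 5,0,-98,0,0,0,60, 5,0,-98,0,0,0,60, 5,0,-98,0,0,0,60]'
python3 - <<'E'
from m import *
a=bot.camera("scene")
cv2.imwrite("pics/d.png",cv2.resize(a[150:270,190:340],None,fx=5,fy=5,interpolation=cv2.INTER_CUBIC))
X=np.array([[.6346,.0684,.0483]]); print(proj("scene",X))
E
```

```text
clock: 3.55
eef_pos: [0.6345, 0.067, 0.0482]
tool_rot: [0.778, 0.628, -0.001, -0.0]
ft_force: [-0.9, 0.3, 0.0]
grip_width: 0.0514
grasp_force: 0.0
[[252.0014 232.7064]]
```

View pics/d.png

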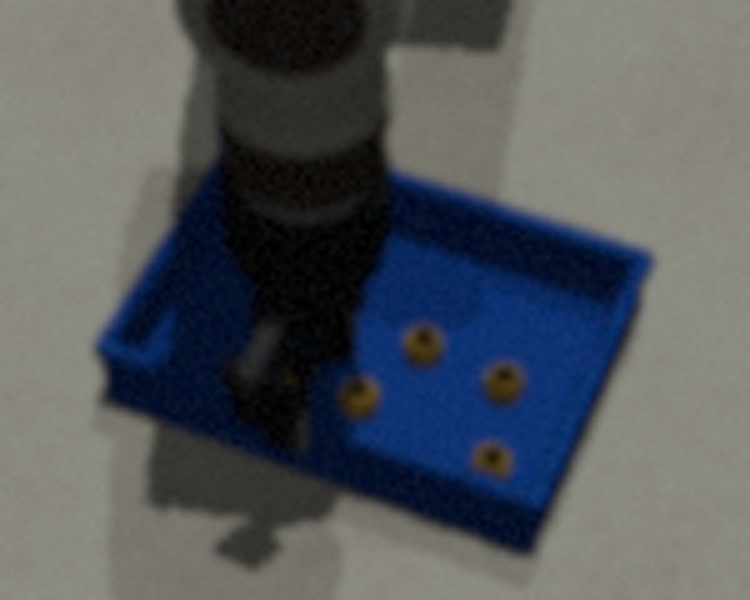

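The gripper straddles the far rim with no contact force, so I close on it.

```bash
python3 -m inch '[0,0,0,0,0,0,0,0,0,0,0,0,0,0,0,0,0,0,0,0,0,0,0,0,0,0,0,0,0,0,0,0,0,0,0,0,0,0,0,0,0,0]'
```

```text
clock: 4.1
eef_pos: [0.6353, 0.0676, 0.0488]
tool_rot: [0.778, 0.628, 0.0, 0.0]
ft_force: [-0.3, 0.3, -0.4]
grip_width: 0.0002
grasp_force: 0.0
```

```bash
python3 - <<'E'
from m import *
a=bot.camera("scene")
o=bot.get_obs(); p=o["eef_pos"]; r=R.from_quat(o["tool_rot"])
s=np.array([190,150])
im=cv2.resize(a[150:270,190:340],None,fx=5,fy=5,interpolation=cv2.INTER_CUBIC)
im=np.clip(im.astype(float)*1.8,0,255).astype(np.uint8)
tray=R.from_euler("z",1.3594).apply(np.array([[-.1235,-.0885,.052],[.1235,-.0885,.052],[.1235,.0885,.052],[-.1235,.0885,.052],[0,-.0835,.052]]))+[.5545,.086,0]
for q in np.r_[tray,[r.apply([0,0,.022])+p]]:
    u=(proj("scene",q[None])[0]-s)*5; cv2.circle(im,tuple(int(v) for v in u),4,(0,255,0),-1); print(q,u)
cv2.imwrite("pics/e.png",im)
E
```

```text
[ 0.6151 -0.0533  0.052 ] [ 84.7858 341.2412]
[0.6669 0.1882 0.052 ] [539.7626 502.1691]
[0.4939 0.2253 0.052 ] [653.4834 244.1063]
[ 0.4421 -0.0162  0.052 ] [234.1372 111.9774]
[0.6361 0.0685 0.052 ] [309.3909 411.6666]
[0.6352 0.0675 0.0267] [308.832 439.33 ]
```

View pics/e.png

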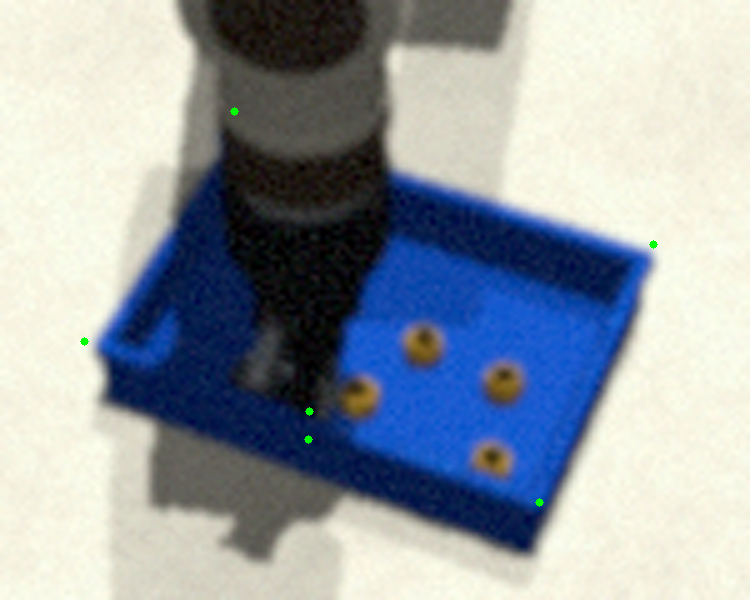

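```bash
python3 - <<'E'
from m import *
ims=[cv2.imread("pics/d.png")]
a=bot.camera("scene"); a=np.mean([a]+[bot.camera("scene") for _ in range(3)],axis=0)
ims.append(cv2.resize(a[150:270,190:340],None,fx=5,fy=5,interpolation=cv2.INTER_CUBIC))
f=lambda i:(255*(np.clip(i.astype(float),0,140)/140)**.45).astype(np.uint8)
cv2.imwrite("pics/f.png",np.hstack([cv2.resize(f(i)[220:600,80:400],None,fx=1.25,fy=1.25) for i in ims]))
E
```

```text
(no output)
```

View pics/f.png

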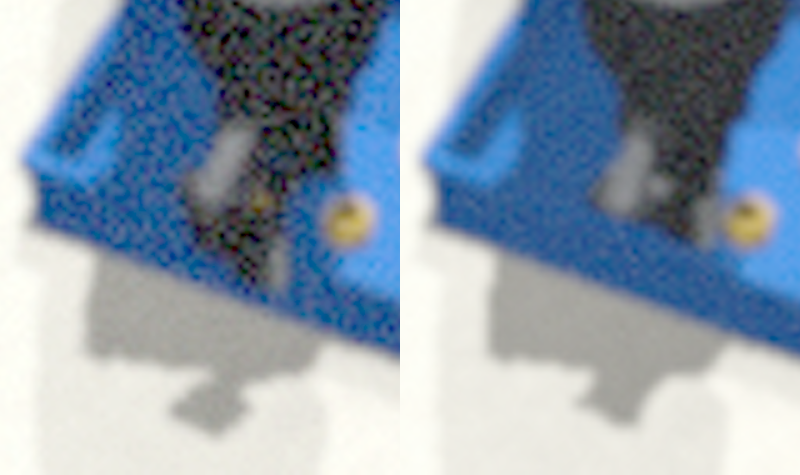

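```bash
python3 - <<'E'
from m import *
t=np.array([.977,-.211,0])
for nm,c,d,off,sc in (("c",[.6296,.0671,.1462],.051,(160,130),2),("d",[.6350,.0675,.0485],.051,(190,150),5),("e",[.6352,.0675,.0487],0,(190,150),5)):
    for s in(1,-1):
        for dz in (.022,.0):
            p=np.array(c)+s*t*(d/2+.007)-[0,0,dz]; u=proj("scene",p[None])[0]; z=(u-off)*sc
            print(nm,"outer" if s>0 else"inner",dz,u,"crop",z, "f", ((z[0]-80)*1.25,(z[1]-220)*1.25))
a=bot.camera("top"); 
C=np.array(bot.camera_info("scene")["camera_from_world"]); print("cam pos",-C[:3,:3].T@C[:3,3])
E
python3 -m inch '[0,0,100,0,0,0,60,0,0,100,0,0,0,60,0,0,100,0,0,0,60,0,0,100,0,0,0,60,0,0,100,0,0,0,60]'
python3 - <<'E'
from m import *
a=np.mean([bot.camera("scene") for _ in range(3)],axis=0)
f=lambda i:(255*(np.clip(i.astype(float),0,140)/140)**.45).astype(np.uint8)
o=bot.get_obs(); print(o["eef_pos"],o["grip_width"])
im=f(cv2.resize(a[140:260,190:340],None,fx=5,fy=5,interpolation=cv2.INTER_CUBIC))
t=np.array([.977,-.211,0])
for s in(1,-1):
    p=o["eef_pos"]+s*t*(o["grip_width"]/2+.007)-[0,0,.018]; u=(proj("scene",p[None])[0]-(190,140))*5
    cv2.circle(im,tuple(int(v) for v in u),4,(0,255,0),-1)
cv2.imwrite("pics/g.png",im)
m=dets(); hs={n:np.argwhere(k)[:,::-1].astype(float) for n,k in m.items() if n=="scene"}
q=least_squares(lambda p:cost([p[0],p[1],0,p[2]],hs),[.55,.08,1.36],loss="soft_l1"); print("scene-only z=0 fit",q.x,np.abs(q.fun).mean(), np.round(q.fun,1))
E
```

```text
c outer 0.022 [245.6035 222.167 ] crop [171.2069 184.3341] f (np.float64(114.00865278643877), np.float64(-44.58237558549662))
c outer 0.0 [245.3296 216.3218] crop [170.6593 172.6436] f (np.float64(113.32408007551017), np.float64(-59.195472052432976))
c inner 0.022 [256.8858 202.424 ] crop [193.7715 144.848 ] f (np.float64(142.21443556090804), np.float64(-93.94005431679162))
c inner 0.0 [256.808 196.488] crop [193.616  132.9761] f (np.float64(142.01996396116272), np.float64(-108.77993454419958))
d outer 0.022 [246.4027 247.7273] crop [282.0135 488.6365] f (np.float64(252.5168212484246), np.float64(335.7956039659597))
d outer 0.0 [246.16   242.6828] crop [280.8001 463.4142] f (np.float64(251.0001854173231), np.float64(304.2677749000308))
d inner 0.022 [256.9357 228.3046] crop [334.6787 391.5232] f (np.float64(318.34832820597114), np.float64(214.40397227332454))
d inner 0.0 [256.8638 223.1504] crop [334.3188 365.7519] f (np.float64(317.89843841618614), np.float64(182.18988835883215))
e outer 0.022 [250.611  239.9524] crop [303.0552 449.762 ] f (np.float64(278.81899463726097), np.float64
[... 219 characters left out ...]
2.9979792400442), np.float64(261.0575068562383))
e inner 0.0 [252.7434 230.6533] crop [313.7171 403.2663] f (np.float64(292.1464111566336), np.float64(229.08285105678132))
cam pos [1.2347 0.2111 0.9043]
clock: 4.82
eef_pos: [0.6363, 0.0676, 0.1505]
tool_rot: [0.778, 0.628, 0.002, 0.001]
ft_force: [-0.5, -0.4, -0.3]
grip_width: 0.0512
grasp_force: 0.0
[0.634  0.0674 0.1467] 0.0507640978049552
scene-only z=0 fit [0.5591 0.0868 1.3548] 1.1972971713910643 [ 0.9  0.3 -0.3 -0.3 -0.5  0.   0.6  0.8  0.9  1.1  1.2  1.3  1.4  1.1
  0.7  0.3  0.7  1.   1.3  1.1  0.8  0.4 -0.4 -0.   0.3  0.4  0.4  0.2
 -0.1  0.8  1.8  2.4  2.9  3.4  3.8  4.2  4.5  4.5  2.1  0.2  0.6  0.9
  1.1  1.1  1.1  1.1  1.   1. ]
```

View pics/g.png

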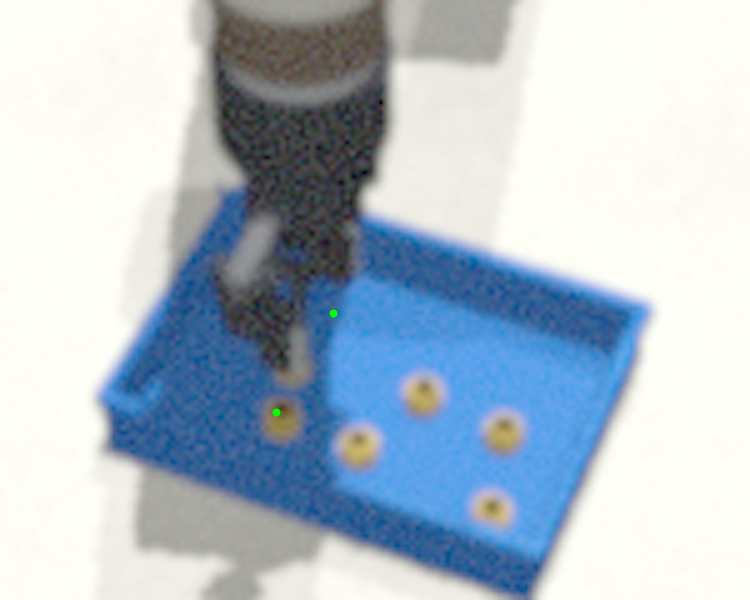

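```bash
python3 - <<'E'
from m import *
o=np.array([.2228,-.4476,.2217]); t=R.from_quat([.9735,.2288,0,0]).apply([0,1,0])
out=[]
for n,f,(x0,y0) in (("scene","s",(50,0)),("top","t",(380,240))):
    im=cv2.imread(f"pics/{f}.png")[y0:y0+80,x0:x0+100]
    im=(255*(np.clip(im.astype(float),0,140)/140)**.45).astype(np.uint8); im=cv2.resize(im,None,fx=4,fy=4,interpolation=cv2.INTER_CUBIC)
    for dz,col in((.009,(0,255,0)),(-.05,(0,0,255))):
      for s in(1,-1):
        u=(proj(n,(o+s*t*.05-[0,0,dz])[None])[0]-(x0,y0))*4; print(n,dz,s,u); cv2.circle(im,tuple(int(v) for v in u),3,col,-1)
    out.append(im)
cv2.imwrite("pics/i.png",np.hstack(out))
E
```

```text
scene 0.009 1 [176.2588 263.3701]
scene 0.009 -1 [313.4888 244.2266]
scene -0.05 1 [151.8582 190.7977]
scene -0.05 -1 [294.3682 172.03  ]
top 0.009 1 [178.9201 138.1314]
top 0.009 -1 [ 66.8562 193.1071]
top -0.05 1 [209.5633 142.9245]
top -0.05 -1 [ 92.7773 200.3117]
```

View pics/i.png

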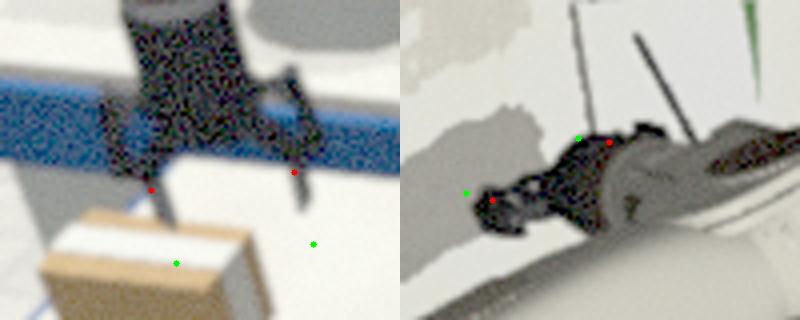

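Measured against both views, the real fingertips stand about 28 mm higher than I assumed, so the jaws closed above the rim. The nuts and tray are unmoved. I'll go down further, about 5 mm farther out, and watch the force.

```bash
python3 -m inch '[5,0,-40,0,0,0,60,5,0,-75,0,0,0,60,5,0,-95,0,0,0,60,5,0,-105,0,0,0,60,5,0,-110,0,0,0,60,5,0,-110,0,0,0,60]'
```

```text
clock: 5.67
eef_pos: [0.6397, 0.0675, 0.0376]
tool_rot: [0.778, 0.628, -0.001, -0.0]
ft_force: [0.0, -0.1, 1.2]
grip_width: 0.0514
grasp_force: 0.0
```

```bash
python3 -m inch '[0,0,-4,0,0,0,60,0,0,-8,0,0,0,60,0,0,-12,0,0,0,60,0,0,-12,0,0,0,60]'
python3 -m inch '[0,0,0,0,0,0,0,0,0,0,0,0,0,0,0,0,0,0,0,0,0,0,0,0,0,0,0,0,0,0,0,0,0,0,0,0,0,0,0,0,0,0]'
```

```text
clock: 6.0
eef_pos: [0.6402, 0.0675, 0.0266]
tool_rot: [0.778, 0.628, 0.0, 0.0]
ft_force: [0.2, 0.9, -0.3]
grip_width: 0.0511
grasp_force: 0.0
clock: 6.5
eef_pos: [0.6404, 0.0676, 0.0271]
tool_rot: [0.778, 0.628, 0.0, 0.0]
ft_force: [-0.6, 0.4, 4.3]
grip_width: 0.0085
grasp_force: 59.9
```

```bash
python3 -m inch '[0,0,0,0,0,0,30,0,0,-2,0,0,0,30,0,0,-5,0,0,0,30,0,0,-5,0,0,0,30,0,0,-5,0,0,0,0,0,0,-5,0,0,0,0,0,0,-5,0,0,0,0,0,0,-5,0,0,0,0]'
python3 - <<'E'
from m import *
o=bot.get_obs(); print(o["eef_pos"],o["joint_pos"],o["ft_force"],o["grip_width"],o["grasp_force"])
E
```

```text
clock: 7.17
eef_pos: [0.64, 0.0675, 0.0212]
tool_rot: [0.778, 0.628, -0.0, -0.0]
ft_force: [-0.5, 0.2, -1.5]
grip_width: 0.0085
grasp_force: 59.3
[0.64   0.0675 0.0212] [ 0.1051  0.663   0.1247  1.033  -0.0001  1.8878] [-0.5336  0.195  -1.4996] 0.008518335880814161 59.29548919200897
```

```bash
python3 -m inch '[-0.5,-0.3,3.3,0.0095,-0.0147,0,0, -1,-0.6,6.5,0.019,-0.0293,0,0, -1.5,-1,9.8,0.0284,-0.044,0,0, -1.9,-1.3,13,0.0379,-0.0586,0,0, -2.4,-1.6,16.3,0.0474,-0.0733,0,0, -3,-2,19.6,0.0569,-0.088,0,0, -3.5,-2.3,22.9,0.0664,-0.1026,0,0, -4,-2.6,26,0.0758,-0.1173,0,0]'
python3 - <<'E'
from m import *
o=bot.get_obs(); print(o["eef_pos"],o["joint_pos"],o["ft_force"],o["ft_torque"],o["grip_width"],o["grasp_force"])
a=bot.camera("scene"); im=a[110:290,160:360]
im=(255*(np.clip(im.astype(float),0,140)/140)**.45).astype(np.uint8); cv2.imwrite("pics/j.png",cv2.resize(im,None,fx=3,fy=3,interpolation=cv2.INTER_CUBIC))
E
```

```text
clock: 7.83
eef_pos: [0.6359, 0.0647, 0.048]
tool_rot: [0.776, 0.627, 0.07, 0.008]
ft_force: [-1.2, 0.1, -3.1]
grip_width: 0.0088
grasp_force: 59.1
[0.6359 0.0647 0.048 ] [ 0.0681  0.5413 -0.03    0.8759  0.068   1.8552] [-1.1558  0.0904 -3.1268] [-0.3362  0.1447 -0.0226] 0.00878531700447182 59.09934639930725
```

View pics/j.png

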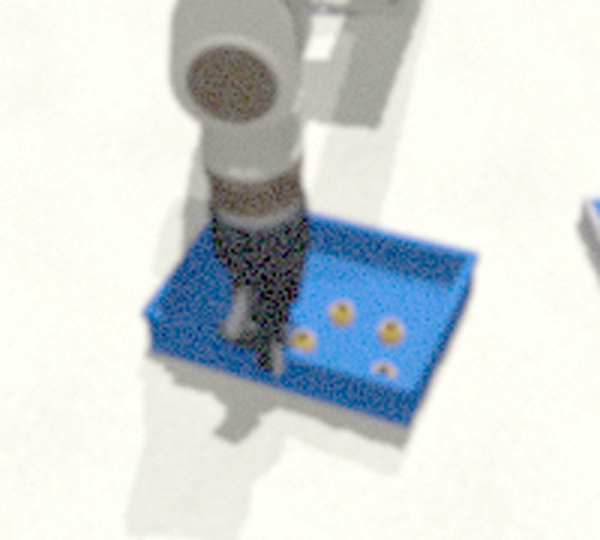

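The tray's far side is lifting evenly, the nuts are still in place and the grip holds. I'll keep tilting slowly.

```bash
python3 -m inch '[-0.8,-0.5,3.2,0.0095,-0.0147,0,0, -1.6,-1,6.3,0.019,-0.0293,0,0, -2.4,-1.5,9.5,0.0284,-0.044,0,0, -3.2,-2,12.7,0.0379,-0.0586,0,0, -4.1,-2.6,15.8,0.0474,-0.0733,0,0, -5,-3.2,19,0.0569,-0.088,0,0, -6,-3.9,22.1,0.0664,-0.1026,0,0, -7,-4.5,25.2,0.0758,-0.1173,0,0]'
python3 -m inch '[0,0,0,0,0,0,0,0,0,0,0,0,0,0,0,0,0,0,0,0,0,0,0,0,0,0,0,0,0,0,0,0,0,0,0]'
python3 -m inch '[-1.2,-0.8,3,0.0095,-0.0147,0,0, -2.3,-1.5,6,0.019,-0.0293,0,0, -3.5,-2.3,9.1,0.0284,-0.044,0,0, -4.6,-3,12.1,0.0379,-0.0586,0,0, -4.6,-3,12.1,0.0379,-0.0586,0,0, -4.6,-3,12.1,0.0379,-0.0586,0,0, -4.6,-3,12.1,0.0379,-0.0586,0,0, -4.6,-3,12.1,0.0379,-0.0586,0,0]'
python3 - <<'E'
from m import *
o=bot.get_obs(); print(o["eef_pos"],o["joint_pos"],o["ft_torque"])
bot.camera("scene")
for n,t in(("scene","tray_lip"),("scene","tray_corner"),("scene","nut1")):
    print(t,[(x["uv"],round(x["confidence"],2)) for x in bot.spot_point(n,t)])
E
```

```text
clock: 8.55
eef_pos: [0.6291, 0.0603, 0.0731]
tool_rot: [0.77, 0.622, 0.139, 0.015]
ft_force: [-0.0, 0.2, -2.3]
grip_width: 0.0085
grasp_force: 59.1
clock: 8.97
eef_pos: [0.6292, 0.0605, 0.0726]
tool_rot: [0.77, 0.622, 0.138, 0.015]
ft_force: [-0.9, -0.7, -1.6]
grip_width: 0.0084
grasp_force: 59.3
clock: 9.63
eef_pos: [0.6245, 0.0574, 0.0848]
tool_rot: [0.766, 0.619, 0.173, 0.018]
ft_force: [0.2, -0.0, -1.0]
grip_width: 0.009
grasp_force: 59.3
[0.6245 0.0574 0.0848] [-0.0013  0.3802 -0.2455  0.6489  0.1871  1.8095] [-0.397   0.3459  0.0219]
tray_lip []
tray_corner []
nut1 [([258.5, 190.4], 0.38)]
```

```bash
python3 -m inch '[-1.6,-1,3.6,0.0118,-0.0183,0,0, -3.3,-2.1,7.2,0.0237,-0.0366,0,0, -5,-3.2,10.8,0.0355,-0.055,0,0, -6.8,-4.4,14.4,0.0474,-0.0733,0,0, -8.7,-5.6,18,0.0592,-0.0916,0,0, -10.6,-6.8,21.5,0.0711,-0.11,0,0, -12.5,-8.1,25,0.083,-0.128,0,0, -14.5,-9.4,28.4,0.0948,-0.1466,0,0]'
python3 -m inch '[-1.7,-1.1,2.6,0.0095,-0.0147,0,0, -3.4,-2.2,5.2,0.019,-0.0293,0,0, -5.2,-3.4,7.8,0.0284,-0.044,0,0, -7,-4.5,10.4,0.0379,-0.0586,0,0, -8.8,-5.7,13,0.0474,-0.0733,0,0, -10.6,-6.9,15.5,0.0569,-0.088,0,0, -12.5,-8.1,18,0.0664,-0.1026,0,0, -14.4,-9.3,20.3,0.0758,-0.1173,0,0]'
python3 -m inch '[0,0,0,0,0,0,0,0,0,0,0,0,0,0,0,0,0,0,0,0,0,0,0,0,0,0,0,0,0,0,0,0,0,0,0,0,0,0,0,0,0,0]'
python3 - <<'E'
from m import *
np.set_printoptions(precision=3,suppress=True)
o=bot.get_obs(); print(o["eef_pos"],o["joint_pos"],o["ft_torque"])
L=[]
f=lambda i:(255*(np.clip(i.astype(float),0,140)/140)**.45).astype(np.uint8)
for n,y,x in(("scene",110,160),("top",110,180)):
    L.append(cv2.resize(f(bot.camera(n)[y:y+150,x:x+130]),None,fx=3,fy=4 if 0 else 3,interpolation=cv2.INTER_CUBIC))
    for t in("nut1","tray_lip","tray_end"): print(n,t,[(x_["uv"],round(x_["confidence"],2)) for x_ in bot.spot_point(n,t)])
cv2.imwrite("pics/k.png",np.hstack(L))
E
```

```text
clock: 10.5
eef_pos: [0.6098, 0.0478, 0.1138]
tool_rot: [0.751, 0.607, 0.259, 0.028]
ft_force: [1.3, 0.7, -1.6]
grip_width: 0.0087
grasp_force: 59.3
clock: 11.17
eef_pos: [0.5954, 0.0386, 0.1337]
tool_rot: [0.735, 0.594, 0.325, 0.034]
ft_force: [-0.1, 0.6, -0.9]
grip_width: 0.0085
grasp_force: 59.3
clock: 11.67
eef_pos: [0.5955, 0.0388, 0.1332]
tool_rot: [0.736, 0.594, 0.323, 0.034]
ft_force: [-1.0, 1.0, -3.2]
grip_width: 0.0082
grasp_force: 59.3
[0.596 0.039 0.133] [-0.151  0.189 -0.549  0.304  0.42   1.748] [-0.644  0.828  0.003]
scene nut1 []
scene tray_lip [([239.3, 189.6], 0.74), ([239.4, 182.7], 0.16)]
scene tray_end [([298.6, 170.7], 0.95)]
top nut1 [([255.1, 207.4], 0.59), ([259.2, 202.9], 0.59), ([267.5, 204.8], 0.56), ([271.3, 207.4], 0.47), ([273.7, 203.0], 0.36), ([268.8, 201.1], 0.35)]
top tray_lip [([270.2, 205.2], 0.64)]
top tray_end [([222.8, 184.1], 0.93)]
```

View pics/k.png

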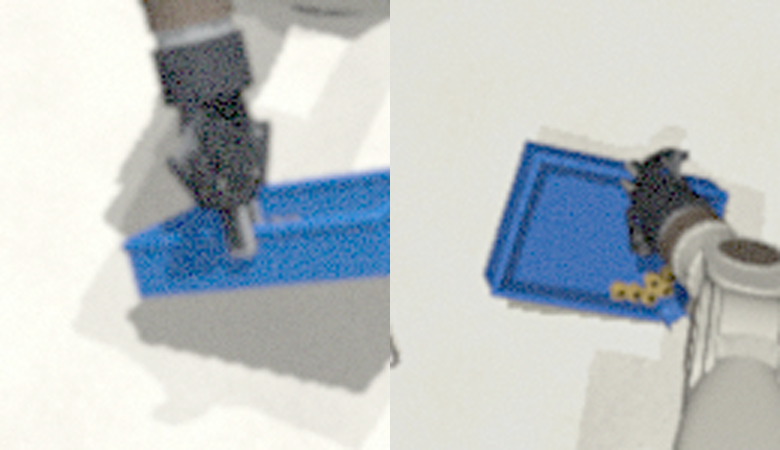

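The last picture shows all six nuts heaped at the lip corner, top view pixels (255–274, 201–208). The farthest is about 65 mm from the corner, and the tray is held at about 38°. I let it settle for half a second and hand in.

```bash
python3 -m inch '[0,0,0,0,0,0,0,0,0,0,0,0,0,0,0,0,0,0,0,0,0,0,0,0,0,0,0,0,0,0,0,0,0,0,0,0,0,0,0,0,0,0]'
python3 - <<'E'
from m import *
bot.camera("top"); d=[x["uv"] for x in bot.spot_point("top","nut1")]; print(d)
print(bot.job_done())
E
```

```text
clock: 12.57
eef_pos: [0.5957, 0.0387, 0.1335]
tool_rot: [0.736, 0.594, 0.324, 0.034]
ft_force: [-0.1, 0.3, -2.7]
grip_width: 0.009
grasp_force: 59.3
[[269.6, 202.7], [271.4, 206.1], [259.5, 205.7], [266.4, 205.6], [258.5, 207.1], [267.9, 202.9]]
the job is handed in; nothing more can be done
None
```

All six nuts are in the lip corner and none spilled; the tray is held at about 38° by its far long rim, nothing else was disturbed, and the job is handed in (the judge returned no verdict).

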